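# A fresh parts cup for the gauge pin

## Task

Take the top steel cup off the nested stack in the sloping blue holder, drawing it off along the lean of the stack so that the cups beneath stay nested where they are. Stand that cup upright on the floor of the grey parts tray and let go of it, then put the small steel gauge pin into the cup. Leave the loupe, the yellow tape roll and the oil bottle alone.

Things in the scene. Friction and masses are not known exactly. Their poses are not given: they have to be found in the camera images.
- cup_top: top one of three like nested steel cups, 42 mm high, 0.12 kg. Origin: centre of its underside, z its own axis towards the mouth. Outside: tapering body, diameter 42 mm at the bottom to 54 mm at 26 mm height, then a shoulder and a straight collar of diameter 62 mm from 26 to 42 mm height. Inside: 38 mm wide at the 2 mm thick floor, 50 mm at the shoulder, 57 mm in the collar
- cup_mid: the cup below it, same shape and frame, 16 mm lower along the leaning axis. Its rim touches the shoulder of the top cup and its collar is as wide, so tips that reach past the top cup's 16 mm collar grip both. About 1.5 mm play a side; the top cup is free after 26 mm along the axis. It must stay where it is
- cup_low: the lowest cup of the stack, same shape and frame, another 16 mm lower, its body in the holder's tube; it must stay where it is
- stand: fixed blue sloping holder, base plate 115 x 96 mm, with a short tube of 66 mm outer diameter, leaning 30 degrees from vertical towards its own -x side (to the robot's left and a little towards it); the stack leans with it. Origin at the centre of its underside, z up; turned at random. The stack's rim is about 0.11 m above the bench
- tray: grey open parts tray, loose on the bench, about 75 mm (its x) x 110 mm (its y) x 22 mm high, walls and floor 2 mm thick. Origin at the centre of its underside, z up. The black plinth of the testing machine behind it is 91 mm high at its left front corner; its hand bars stand 0.3 m high, 0.55 m or more ahead of the robot: pass in front of them
- pin: plain steel gauge pin standing upright on the bench, 12 mm diameter, 30 mm high, 26 g. Origin at the centre of its underside, z along it
- pin_mid (a point): the middle of the gauge pin, 15 mm above its underside
- loupe: black eye loupe, 32 mm diameter, 26 mm high, loose on the bench; bystander. Origin at the centre of its underside. It and the pin may stand in each other's place
- tape: roll of yellow tape lying flat, 81 mm diameter, 16 mm high; bystander. Origin at the centre of its underside
- oil_bottle: cream oil bottle with a red nozzle, 42 mm diameter, 118 mm high; bystander. Origin at the centre of its underside
Things that resemble listed ones, but are neither listed nor needed, are in the scene too. What is shaped like the cup_top but purple is not meant.

How it is judged:
By the outcome, as a careful person would: the job done as asked, in the order asked, and still so for the second after the job is handed in, with the robot touching nothing.
It also fails if it takes over 67 s, if anything falls off the work surface, if the arm or the gripper's body presses on something with over 40 N, if the wrist force passes 120 N, or if a joint passes its speed limit or range.

## Robot

A 6-joint arm with a two-finger parallel gripper is mounted at the origin on a cart in front of the work surface, level with it; the furniture and walls round the work are solid. World frame = base frame: x ahead of the robot, y to its left, z up, the work surface at z = 0. Lengths are in m, angles in rad, forces in N, time in s.
With the tool pointing down it reaches from about 0.325 to 0.85 m from the base axis. Payload 15.5 kg.
Tool frame: the origin (TCP) lies at the very end of the fingers, on their centre line; the grasp point (between the pads) lies 19 mm behind it; z points along the fingers, y is the line along which they close (so a half turn about z gives the same grasp; the last joint's range is limited). The gripper opens to 91 mm and grips with 3 to 60 N. Pads are 32 mm wide; open, the fingers measure 118 mm over their backs; the gripper's body (76 mm by 178 mm) begins 60 mm behind the grasp point.
Start: joints at [1.071, 0.494, 1.345, -0, 1.302, -0.096], TCP at [0.246, 0.575, 0.214] pointing down, gripper open.
Joint ranges: [-2.91, 2.91], [-0.82, 2.16], [0.22, 2.67], [-1.22, 4.37], [0.12, 2.79], [-3.08, 3.08]. Speed limits (rad/s): [1.89, 1.89, 2.57, 3.01, 3.01, 3.01].

## Interface

Orientations are given as a 3x3 rotation matrix whose columns are the frame's x, y, z axes.
In Python, from rig import env gives the robot as it stands. The module is installed in compiled form; this text tells all that it offers.
- The arm moves only by the shell command python3 -m handwheel 'ROWS' [FORCE]. ROWS is JSON, a list of rows, each a list of 3 entries, a list of its own where there are three numbers: the shift along the tool's x, y, z in units of 0.2 m (1.0 is 0.2 m), then the turn, a rotation vector about the tool's x, y, z in units of 45 degrees (1.0 is 45 degrees), then the opening, from 0 (shut) to 1 (fully open). A call has exactly 10 rows; each row is the pose to reach, as a shift and turn from the pose commanded when the call began, along the tool's axes at that moment; what a row does not reach only later rows make up. A row lasts 1/12 s, in which the tool goes at most 41.7 mm and 7.16 degrees, less where a joint would pass 70% of its speed; a pose out of reach is approached as far as the arm can. A call with a number of a shift or a turn outside -1 to 1 is refused whole. A call with a gripper value outside its range is refused whole. The fingers move at their own pace and stop on an object; FORCE is the grip in N (left out, the last holds). Time passes only in rows, so rows that repeat a pose let the fingers close, or fill a call up. It gives the time, the measured TCP pose, the force, the opening and the grip force at its end, in the units of the state.
- env.observe(): the state, without advancing time (a new reading comes with each control period).
- env.read_camera(name): name is "scene" or "side" or "wrist"; returns (picture, depth): 420x560x3 uint8, red, green, blue; 420x560 float32, m along the optical axis (not along the pixel's ray), 0 where there is no reading.
- env.camera_info(name): a dict with "mtx" (3x3 intrinsics, pixels), "dist" ([k1, k2, p1, p2, k3] as OpenCV has them; the pictures are not rectified), "view" (4x4, takes a point from world to camera coordinates); the wrist camera has in their place "tool_from_camera" (4x4, takes a point from camera to tool coordinates, whose origin is the TCP and whose axes are the flange's). Camera axes: x right, y down, z forward; pixel columns grow to the right and rows downward; lengths in m; the calibration is good to about 2 mm. A picture is of the moment at which its call begins: read the wrist's pose just before it. camera_info takes no time and is no camera call.
- env.close_job(): hands the job in; it is judged then, once.
The state is a dict: "time_s": time; "joint_pos": joint angles; "dq": joint speeds; "joint_torque": joint torques, N m; "tool_pos": TCP position; "orientation": TCP orientation; "wrist_force": force on the tool from outside, world axes, zero at the start; "torque": the same for the moment, N m; "opening": finger opening in m; "grasp_force": force on a finger pad.
Only numpy, scipy, OpenCV 4.12 (cv2) and the standard library are available. Lean on these libraries where they do the work, as an engineer would, in place of code of your own. Each camera call takes 0.05 s, during which the arm holds its last target. There are 200 camera calls.

## Working session

There is one attempt and no reset: what is moved stays moved. The work goes in short steps, Python scripts to look and compute and a shell command to move; the robot and the scene stay as the last step left them, time stands still between calls to the robot, and variables do not carry over. Pictures are saved under pics/ and viewed, at most 11 in all, crops included, and the job is handed in when it is done.

```bash
mkdir -p pics; cat > h.py <<'E'
import numpy as np, cv2
from rig import env
def grab(name):
    s=env.observe(); rgb,d=env.read_camera(name); i=env.camera_info(name)
    if 'view' in i: T=np.linalg.inv(np.array(i['view']))
    else:
        W=np.eye(4);W[:3,:3]=s['orientation'];W[:3,3]=s['tool_pos'];T=W@np.array(i['tool_from_camera'])
    K=np.array(i['mtx'],float);D=np.array(i['dist'],float)
    return rgb,d,K,D,T
def cloud(d,K,D,T):
    h,w=d.shape;u,v=np.meshgrid(np.arange(w),np.arange(h))
    p=cv2.undistortPoints(np.stack([u,v],-1).reshape(-1,1,2).astype(float),K,D).reshape(h,w,2)
    c=np.dstack([p*d[...,None],d]);P=c@T[:3,:3].T+T[:3,3];P[d==0]=np.nan
    return P
def ray(uv,z,K,D,T):
    p=cv2.undistortPoints(np.array(uv,float).reshape(-1,1,2),K,D).reshape(-1,2)
    r=np.c_[p,np.ones(len(p))]@T[:3,:3].T;o=T[:3,3]
    return o+r*((z-o[2])/r[:,2])[:,None]
E
python3 - <<'E'
from h import *
for n in ('scene','side','wrist'):
    rgb,d,K,D,T=grab(n); cv2.imwrite(f'pics/{n}0.png',rgb[...,::-1]); np.savez(f'{n}0.npz',rgb=rgb,d=d,K=K,D=D,T=T)
    print(n,T.round(3).tolist(),(d>0).mean())
i=env.camera_info('wrist');print(i)
s=env.observe();print(s)
E
```

```text
scene [[-0.57, -0.509, 0.646, -0.319], [-0.822, 0.373, -0.431, 0.567], [-0.021, -0.776, -0.63, 0.911], [0.0, 0.0, 0.0, 1.0]] 0.9958971088435374
side [[-0.994, 0.071, -0.083, 0.657], [0.106, 0.444, -0.89, 0.899], [-0.026, -0.893, -0.449, 0.527], [0.0, 0.0, 0.0, 1.0]] 0.9962329931972789
wrist [[0.393, 0.883, 0.257, 0.172], [0.919, -0.377, -0.112, 0.608], [-0.002, 0.28, -0.96, 0.384], [0.0, 0.0, 0.0, 1.0]] 0.9960374149659864
{'mtx': array([[311.69240288,   0.        , 286.01698815],
       [  0.        , 311.69240288, 209.89599241],
       [  0.        ,   0.        ,   1.        ]]), 'dist': array([-0.05496453,  0.        ,  0.        ,  0.        ,  0.        ]), 'tool_from_camera': array([[-4.88942928e-04, -9.59941248e-01, -2.80200932e-01,
         8.05661014e-02],
       [ 9.99999284e-01, -1.63320400e-04, -1.18545141e-03,
         1.40403674e-03],
       [ 1.09220117e-03, -2.80201311e-01,  9.59940640e-01,
        -1.70637286e-01],
       [ 0.00000000e+00,  0.00000000e+00,  0.00000000e+00,
         1.00000000e+00]])}
{'time_s': 0.15, 'joint_pos': array([ 1.07149795e+00,  4.94075503e-01,  1.34598692e+00,  1.12577222e-06,
        1.30250169e+00, -9.55082591e-02]), 'dq': array([-0.00277742, -0.00125682, -0.00362486, -0.00041264, -0.00031168,
       -0.0004441 ]), 'joint_torque': array([-3.38264417e-04, -8.79196429e+01, -3.82050812e+01,  7.04524945e-02,
        5.03032340e-02, -4.97966971e-05]), 'tool_pos': array([0.24542596, 0.57447548, 0.21345408]), 'orientation': array([[-9.19578300e-01,  3.92906518e-01, -4.66096621e-04],
       [ 3.92906784e-01,  9.19577910e-01, -8.52341673e-04],
       [ 9.37215579e-05, -9.66927432e-04, -9.99999528e-01]]), 'wrist_force': array([ 0.78474305,  0.45748742, -0.03218529]), 'torque': array([-0.0130052 , -0.04006121, -0.04873347]), 'grasp_force': 0.0, 'opening': 0.09123658174204445}
```

View pics/scene0.png

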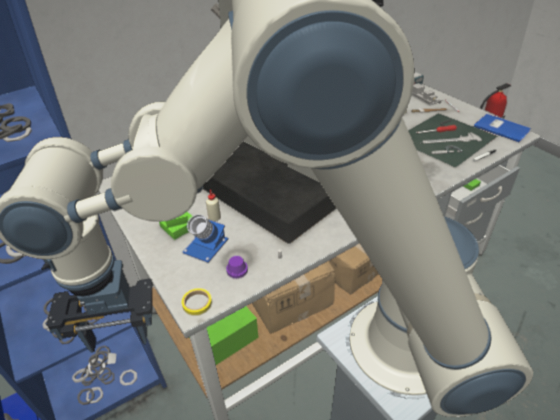

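View pics/side0.png

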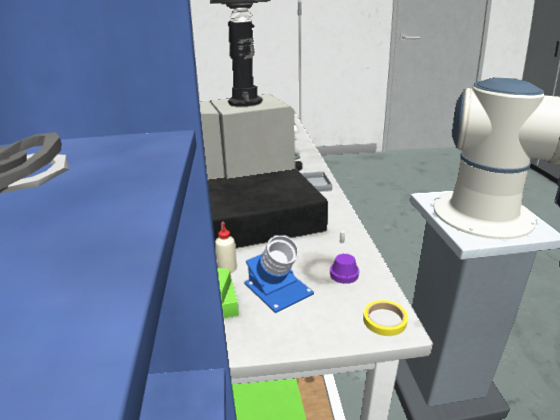

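The scene view shows the stack at (203,230), the blue base at (205,243), the pin at about (279,254), the purple cup at (236,267) and the tape at (197,301). The side view shows the stack mouth at (282,243), the pin at (342,237) and the tray partly visible at (318,181). The loupe isn't in either view.

```bash
python3 - <<'E'
from h import *
for n,pts in (('scene',[(203,230),(210,225),(195,222),(205,250),(279,254),(236,267),(197,291),(212,207),(290,240)]),('side',[(282,243),(342,237),(342,233),(318,181),(325,176),(328,188),(344,262),(385,305),(226,240),(327,225),(292,300),(275,303),(312,290),(246,285),(250,257)])):
    z=np.load(n+'0.npz');P=cloud(z['d'],z['K'],z['D'],z['T'])
    for u,v in pts: print(n,(u,v),P[v,u].round(3),z['rgb'][v,u])
    if n=='side':
        m=(P[...,2]>0.004)&(P[...,2]<0.3)&(P[...,0]>0.2)&(P[...,0]<0.56)&(P[...,1]<0.7)&(P[...,1]>-.5)
        c,l,st,ce=cv2.connectedComponentsWithStats(m.astype('uint8'))
        for i in range(1,c):
            if st[i,4]>15: q=P[l==i];print(st[i],np.nanmin(q,0).round(3),np.nanmax(q,0).round(3))
z=np.load('side0.npz')
cr=cv2.resize(z['rgb'][150:330,200:440],None,fx=3.3,fy=3.3,interpolation=cv2.INTER_CUBIC);cv2.imwrite('pics/sidecrop.png',cr[:,:,::-1]);print(cr.shape)
E
```

```text
scene (203, 230) [0.559 0.252 0.101] [159 159 162]
scene (210, 225) [0.579 0.221 0.09 ] [119 119 118]
scene (195, 222) [0.618 0.251 0.089] [109 109 109]
scene (205, 250) [0.578 0.25  0.004] [ 64 106 169]
scene (279, 254) [0.421 0.085 0.019] [145 143 136]
scene (236, 267) [0.43  0.223 0.041] [111  68 137]
scene (197, 291) [0.44  0.344 0.012] [144 124  94]
scene (212, 207) [0.683 0.164 0.062] [160 155 132]
scene (290, 240) [0.447 0.027 0.022] [49 48 47]
side (282, 243) [0.586 0.226 0.102] [137 138 143]
side (342, 237) [0.428 0.088 0.018] [181 181 177]
side (342, 233) [0.427 0.083 0.026] [199 197 194]
side (318, 181) [ 0.411 -0.287  0.002] [184 190 191]
side (325, 176) [ 0.387 -0.292  0.015] [78 81 83]
side (328, 188) [ 0.395 -0.211  0.01 ] [125 128 131]
side (344, 262) [0.458 0.223 0.041] [159  78 217]
side (385, 305) [0.403 0.328 0.008] [153 130 102]
side (226, 240) [0.698 0.163 0.08 ] [253 254 240]
side (327, 225) [ 0.443 -0.008 -0.002] [200 200 195]
side (292, 300) [0.576 0.286 0.008] [ 62 122 211]
side (275, 303) [0.609 0.289 0.006] [ 71 126 215]
side (312, 290) [0.532 0.261 0.008] [160 180 218]
side (246, 285) [0.663 0.218 0.001] [104 116 138]
side (250, 257) [ 0.649  0.111 -0.002] [228 229 228]
[ 268   94   64  144 4150] [ 0.384 -0.499  0.004] [0.56  0.056 0.276]
[554 197   6  11  32] [0.25  0.484 0.292] [0.259 0.506 0.3  ]
[340 231   5  11  53] [0.421 0.076 0.004] [0.432 0.088 0.029]
[330 254  30  28 652] [0.423 0.192 0.004] [0.485 0.242 0.044]
[296 277  18  23 189] [0.531 0.214 0.004] [0.56  0.282 0.018]
[363 299  45  35 795] [0.373 0.317 0.004] [0.454 0.401 0.019]
(594, 792, 3)
```

View pics/sidecrop.png

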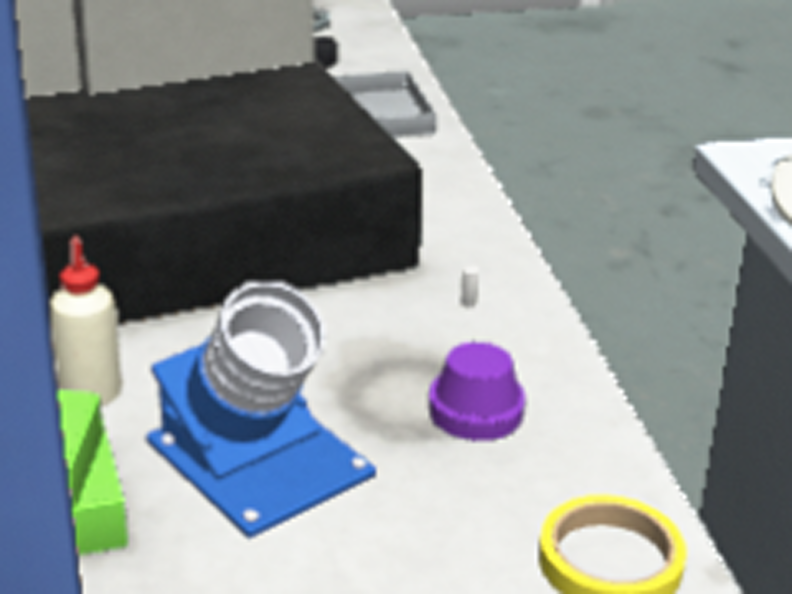

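Crop: stack mouth at (265,345), with its lean towards the lower right. The blue plate corners are near (250,530), (375,468) and (150,437). The tray is at (395,100), the pin at (470,287) standing upright, and a small dark object, likely the loupe, is at (325,50) beyond the tray.

```bash
cat > stack.py <<'E'
from h import *
from scipy.optimize import least_squares
def gray(rgb): 
    r=rgb.astype(int);return (r.max(-1)-r.min(-1))<22
def axisdir(az): return np.array([np.cos(az)*.5,np.sin(az)*.5,np.cos(np.pi/6)])
def fit(Q,az0,c0,fixaz=False):
    # axis through c (at z=.1), collar outer radius 31 mm
    def f(p):
        a=axisdir(p[2]);v=Q-[p[0],p[1],.1]
        return np.linalg.norm(v-np.outer(v@a,a),axis=1)-.031
    r=least_squares(f,[*c0,az0],loss='soft_l1',f_scale=.001);return r
E
python3 - <<'E'
from stack import *
A=[]
for n in ('scene','side'):
    z=np.load(n+'0.npz');rgb=z['rgb'];P=cloud(z['d'],z['K'],z['D'],z['T'])
    b=rgb.astype(int);blue=(b[...,2]-b[...,0]>50)&(P[...,0]>.45)&(P[...,0]<.72)&(P[...,1]>.1)&(P[...,1]<.38)
    pl=P[blue&(abs(P[...,2]-.006)<.004)]
    (c,wh,an)=cv2.minAreaRect(pl[:,:2].astype('f4')*1000);print(n,'plate',c,wh,an, np.median(pl[:,2]))
    g=gray(rgb)&(P[...,0]>.5)&(P[...,0]<.66)&(P[...,1]>.17)&(P[...,1]<.31)&(P[...,2]>.045)&(P[...,2]<.14)
    Q=P[g];print(len(Q),Q.min(0),Q.max(0))
    hi=Q[Q@axisdir(np.deg2rad(135))>0]
    A.append(Q)
Q=np.vstack(A)
for az in (90,110,130,150):
    # outer points only: iterate robustly
    r=fit(Q,np.deg2rad(az),(.575,.24));p=r.x;a=axisdir(p[2]);v=Q-[p[0],p[1],.1];res=r.fun
    t=v@a; k=abs(np.linalg.norm(v-np.outer(v@a,a),axis=1)-.031)<.0015
    print(az,p[:2].round(4),np.rad2deg(p[2]).round(1),r.cost,k.sum(),np.percentile(t[k],[2,50,90,98,100]).round(4))
z=np.load('side0.npz');P=cloud(z['d'],z['K'],z['D'],z['T'])
m=(P[...,2]>.001)&(P[...,2]<.04)&(P[...,0]<.55)&(P[...,1]<-.15)&(P[...,1]>-.5)&(P[...,0]>.3)
c,l,st,ce=cv2.connectedComponentsWithStats(m.astype('uint8'))
for i in range(1,c):
    if st[i,4]>8: q=P[l==i];print(st[i],q.min(0).round(3),q.max(0).round(3), cv2.minAreaRect(q[q[:,2]>.017][:,:2].astype('f4')*1000) if (q[:,2]>.017).sum()>5 else '')
E
```

```text
scene plate (595.4556884765625, 240.28758239746094) (95.5890884399414, 116.2940673828125) 29.070640563964844 0.006358202336685603
440 [0.5575002  0.17288114 0.04897764] [0.62010493 0.28479479 0.12524236]
side plate (597.7920532226562, 239.57601928710938) (95.77702331542969, 113.73131561279297) 28.398841857910156 0.007546219037856794
1048 [0.56000659 0.20886956 0.04695006] [0.65943823 0.28354543 0.12370321]
90 [0.5896 0.2551] 124.8 0.006750263674169781 369 [-0.0315 -0.0028  0.0073  0.01    0.0127]
110 [0.5896 0.2551] 124.8 0.006750263677237329 369 [-0.0315 -0.0028  0.0073  0.01    0.0127]
130 [0.5896 0.2551] 124.8 0.0067502636747714525 369 [-0.0315 -0.0028  0.0073  0.01    0.0127]
150 [0.5896 0.2551] 124.8 0.006750263672348615 369 [-0.0315 -0.0028  0.0073  0.01    0.0127]
[295 161   7   9  59] [ 0.448 -0.422  0.003] [ 0.471 -0.388  0.026] ((458.07745361328125, -405.4335021972656), (32.04295349121094, 20.68480682373047), 81.6519546508789)
[301 171  31  21 304] [ 0.384 -0.371  0.001] [ 0.462 -0.208  0.023] ((421.4123229980469, -266.5852966308594), (76.21055603027344, 114.53235626220703), 3.5826666355133057)
```

```bash
cat > go.py <<'E'
from h import *
from scipy.spatial.transform import Rotation as R
def go(p,Rt):
    s=env.observe();R0=np.array(s['orientation']);d=R0.T@(np.array(p)-s['tool_pos'])/.2
    t=R.from_matrix(R0.T@Rt).as_rotvec()/(np.pi/4)
    print('t',round(s['time_s'],2),'shift',d.round(3).tolist(),'turn',t.round(3).tolist())
def frame(z,y):
    z=np.array(z,float);z/=np.linalg.norm(z);y=np.array(y,float);y-=z*(y@z);y/=np.linalg.norm(y)
    return np.column_stack([np.cross(y,z),y,z])
def az(d): return np.array([np.cos(np.deg2rad(d)),np.sin(np.deg2rad(d)),0])
A=az(118.7)*.5+[0,0,np.cos(np.pi/6)]
RS=frame(-A,az(28.7)); RD=frame([0,0,-1],az(-90))
RIM=np.array([.588,.258,.109])
E
python3 - <<'E'
from go import *
go(RIM+.13*A,RS)
z=np.load('side0.npz');P=cloud(z['d'],z['K'],z['D'],z['T'])
q=P[:200,:190].reshape(-1,3);print(np.nanmin(q,0),np.nanmax(q,0)); q=P[200:410:50,20:200:40];print(q.round(2).reshape(-1,3))
E
```

```text
t 0.15 shift [-1.941, -0.581, -0.04] turn [0.221, -0.641, 0.829]
[0.69276969 0.50009079 0.34254768] [0.89432006 0.66544877 0.54937212]
[[0.81 0.65 0.42]
 [0.78 0.65 0.42]
 [0.75 0.66 0.42]
 [0.72 0.66 0.42]
 [0.7  0.65 0.41]
 [0.78 0.72 0.42]
 [0.75 0.72 0.42]
 [0.73 0.72 0.42]
 [0.71 0.72 0.42]
 [0.73 0.51 0.28]
 [0.76 0.76 0.42]
 [0.74 0.76 0.42]
 [0.72 0.76 0.42]
 [0.7  0.76 0.42]
 [0.74 0.51 0.21]
 [0.75 0.79 0.42]
 [0.73 0.79 0.42]
 [0.71 0.79 0.42]
 [0.7  0.79 0.41]
 [0.75 0.51 0.12]
 [0.73 0.81 0.42]
 [0.72 0.81 0.42]
 [0.71 0.81 0.42]
 [0.7  0.8  0.4 ]
 [0.75 0.56 0.09]]
```

```bash
python3 -m handwheel '[[[-0.2,-0.06,-0.03],[0.02,-0.06,0.08],1],[[-0.4,-0.12,-0.06],[0.04,-0.12,0.16],1],[[-0.6,-0.18,-0.08],[0.06,-0.18,0.24],1],[[-0.8,-0.24,-0.1],[0.09,-0.25,0.33],1],[[-0.98,-0.29,-0.1],[0.11,-0.32,0.41],1],[[-0.98,-0.29,-0.1],[0.13,-0.4,0.5],1],[[-0.98,-0.29,-0.1],[0.16,-0.48,0.6],1],[[-0.98,-0.29,-0.1],[0.19,-0.56,0.7],1],[[-0.98,-0.29,-0.1],[0.22,-0.64,0.83],1],[[-0.98,-0.29,-0.1],[0.22,-0.64,0.83],1]]'
python3 -c "
from go import *
go(RIM+.13*A,RS)"
```

```text
time_s: 0.98
tool_pos: [0.4023, 0.4452, 0.2323]
orientation: [[-0.411, 0.88, 0.24], [0.761, 0.476, -0.441], [-0.502, 0.001, -0.865]]
wrist_force: [0.5, -0.3, -1.5]
opening: 0.0911
grasp_force: 0.0
t 0.98 shift [-0.786, 0.37, 0.519] turn [-0.002, 0.003, -0.006]
```

```bash
python3 -m handwheel '[[[-0.15,0.07,0.1],[0,0,0],1],[[-0.3,0.14,0.2],[0,0,0],1],[[-0.45,0.21,0.3],[0,0,0],1],[[-0.6,0.28,0.4],[0,0,0],1],[[-0.786,0.37,0.519],[0,0.003,-0.006],1],[[-0.786,0.37,0.519],[0,0.003,-0.006],1],[[-0.786,0.37,0.519],[0,0.003,-0.006],1],[[-0.786,0.37,0.519],[0,0.003,-0.006],1],[[-0.786,0.37,0.519],[0,0.003,-0.006],1],[[-0.786,0.37,0.519],[0,0.003,-0.006],1]]'
python3 - <<'E'
from stack import *
from go import go,RIM,A,RS
rgb,d,K,D,T=grab('wrist');np.savez('wrist1.npz',rgb=rgb,d=d,K=K,D=D,T=T);cv2.imwrite('pics/wrist1.png',rgb[...,::-1])
P=cloud(d,K,D,T)
v=P-RIM;t=v@A;r=np.linalg.norm(v-t[...,None]*A,axis=-1)
m=(r<.045)&(abs(t)<.02)
print(np.histogram(t[m],20))
h=t[m];top=np.percentile(h,97)
print(np.percentile(h,[50,80,90,95,98,99.5]))
go(RIM+.13*A,RS)
E
```

```text
time_s: 1.82
tool_pos: [0.5573, 0.3159, 0.2225]
orientation: [[-0.422, 0.875, 0.24], [0.759, 0.485, -0.434], [-0.496, -0.001, -0.868]]
wrist_force: [-0.0, -0.0, 0.1]
opening: 0.0912
grasp_force: 0.0
(array([ 52,  61,  50,  45,  42, 210, 215,  49,  36,  30,  22,  33,  28,
        31,  36,  31,  41, 149, 240,  58]), array([-0.01999057, -0.01889478, -0.017799  , -0.01670322, -0.01560743,
       -0.01451165, -0.01341587, -0.01232008, -0.0112243 , -0.01012852,
       -0.00903273, -0.00793695, -0.00684117, -0.00574538, -0.0046496 ,
       -0.00355382, -0.00245803, -0.00136225, -0.00026646,  0.00082932,
        0.0019251 ]))
[-0.01091798 -0.00024003  0.00034413  0.00071484  0.00113714  0.00156338]
t 1.87 shift [0.0, -0.005, 0.005] turn [0.002, -0.006, 0.007]
```

View pics/wrist1.png

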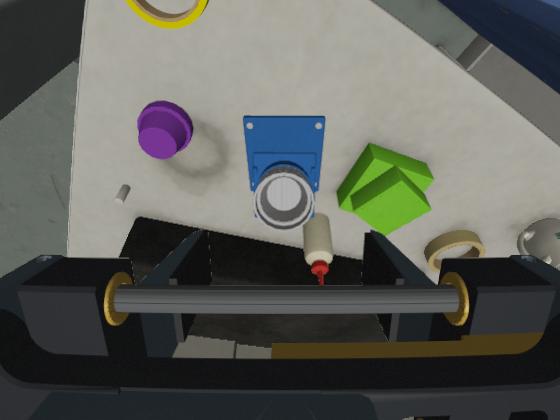

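Wrist view: the stack mouth is centred at about (284,198), the blue plate is above it, the pin is at (122,194), the purple cup is at (163,130), the bottle is at (318,240) and a green block is at (388,188).

```bash
python3 - <<'E'
from stack import *
from go import *
z=np.load('wrist1.npz');P=cloud(z['d'],z['K'],z['D'],z['T'])
v=P-RIM;t=v@A;r=np.linalg.norm(v-t[...,None]*A,axis=-1)
m=(r<.04)&(abs(t)<.0025);Q=P[m]
c=Q.mean(0);n=np.linalg.svd(Q-c)[2][2];n*=np.sign(n[2]);print('normal',n,np.rad2deg([np.arccos(n[2]),np.arctan2(n[1],n[0])]),'c.t',(c-RIM)@A)
q=(Q-RIM)@RS
hull=cv2.convexHull((q[:,:2]*1000).astype('f4'));print('enclosing',cv2.minEnclosingCircle(hull),cv2.fitEllipse(hull))
f=least_squares(lambda p:np.hypot(q[:,0]-p[0],q[:,1]-p[1])-p[2],[0,0,.03]);print(f.x)
b=z['rgb'].astype(int);blue=(b[...,2]-b[...,0]>60)&(abs(P[...,2]-.006)<.004)&(np.hypot(P[...,0]-.6,P[...,1]-.24)<.1)
print(cv2.minAreaRect(P[blue][:,:2].astype('f4')*1000))
E
```

```text
normal [-0.2383272   0.43680471  0.86741097] [ 29.8408427  118.61754396] c.t -0.00011015063541931495
enclosing ((1.301865816116333, -1.276798963546753), 30.994112014770508) ((1.167358636856079, -1.2295150756835938), (61.22117233276367, 61.34394073486328), 136.7974090576172)
[ 0.00141503 -0.00123305  0.02942403]
((595.5005493164062, 241.0125274658203), (94.8241195678711, 114.75932312011719), 28.962718963623047)
```

```bash
python3 -c "
from go import *
C=RIM+RS@np.array([.0013,-.0012,0]);print(C)
go(C-.012*A,RS)"
```

```text
[0.58640677 0.25841125 0.10835   ]
t 1.87 shift [0.004, -0.012, 0.715] turn [0.002, -0.006, 0.007]
```

```bash
python3 -m handwheel '[[[0.004,-0.012,0.12],[0.002,-0.006,0.007],1],[[0.004,-0.012,0.24],[0.002,-0.006,0.007],1],[[0.004,-0.012,0.36],[0.002,-0.006,0.007],1],[[0.004,-0.012,0.46],[0.002,-0.006,0.007],1],[[0.004,-0.012,0.54],[0.002,-0.006,0.007],1],[[0.004,-0.012,0.6],[0.002,-0.006,0.007],1],[[0.004,-0.012,0.65],[0.002,-0.006,0.007],1],[[0.004,-0.012,0.69],[0.002,-0.006,0.007],1],[[0.004,-0.012,0.715],[0.002,-0.006,0.007],1],[[0.004,-0.012,0.715],[0.002,-0.006,0.007],1]]'
python3 - <<'E'
from go import *
C=RIM+RS@np.array([.0013,-.0012,0])
go(C-.012*A,RS)
rgb,d,K,D,T=grab('wrist');cv2.imwrite('pics/wrist2.png',rgb[...,::-1])
E
```

```text
time_s: 2.7
tool_pos: [0.5898, 0.2519, 0.0973]
orientation: [[-0.414, 0.878, 0.239], [0.76, 0.478, -0.44], [-0.501, -0.0, -0.866]]
wrist_force: [-0.1, -0.0, 0.9]
opening: 0.0911
grasp_force: 0.0
t 2.7 shift [0.004, 0.001, -0.006] turn [-0.002, 0.001, -0.002]
```

View pics/wrist2.png

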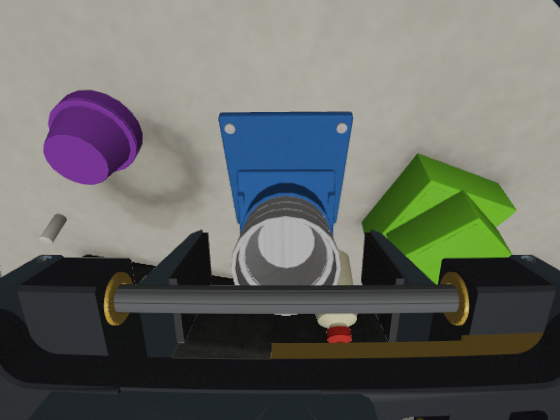

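The mouth, at (287,255), is centred between the fingertips at (205,240) and (368,240). I'll back off 1 mm and close.

```bash
python3 -m handwheel '[[[0.004,0,-0.006],[0,0,0],0.8],[[0.004,0,-0.006],[0,0,0],0.75],[[0.004,0,-0.006],[0,0,0],0.7],[[0.004,0,-0.006],[0,0,0],0.6],[[0.004,0,-0.006],[0,0,0],0.55],[[0.004,0,-0.006],[0,0,0],0.55],[[0.004,0,-0.006],[0,0,0],0.55],[[0.004,0,-0.006],[0,0,0],0.55],[[0.004,0,-0.006],[0,0,0],0.55],[[0.004,0,-0.006],[0,0,0],0.55]]' 25
python3 -m handwheel '[[[0,0,0],[0,0,0],0.55],[[0,0,0],[0,0,0],0.55],[[0,0,0],[0,0,0],0.55],[[0,0,0],[0,0,0],0.55],[[0,0,0],[0,0,0],0.55],[[0,0,0],[0,0,0],0.55],[[0,0,0],[0,0,0],0.55],[[0,0,0],[0,0,0],0.55],[[0,0,0],[0,0,0],0.55],[[0,0,0],[0,0,0],0.55]]'
```

```text
time_s: 3.58
tool_pos: [0.5893, 0.2534, 0.0987]
orientation: [[-0.414, 0.878, 0.24], [0.761, 0.478, -0.439], [-0.5, 0.001, -0.866]]
wrist_force: [-2.6, 3.9, 5.1]
opening: 0.0618
grasp_force: 25.0
time_s: 4.42
tool_pos: [0.5893, 0.2535, 0.0987]
orientation: [[-0.414, 0.878, 0.24], [0.76, 0.478, -0.439], [-0.5, 0.001, -0.866]]
wrist_force: [-2.7, 4.3, 4.4]
opening: 0.0618
grasp_force: 25.0
```

```bash
python3 -m handwheel '[[[0,0,-0.01],[0,0,0],0.55],[[0,0,-0.02],[0,0,0],0.55],[[0,0,-0.03],[0,0,0],0.55],[[0,0,-0.04],[0,0,0],0.55],[[0,0,-0.05],[0,0,0],0.55],[[0,0,-0.06],[0,0,0],0.55],[[0,0,-0.07],[0,0,0],0.55],[[0,0,-0.08],[0,0,0],0.55],[[0,0,-0.09],[0,0,0],0.55],[[0,0,-0.1],[0,0,0],0.55]]'
python3 - <<'E'
from go import *
rgb,d,K,D,T=grab('wrist');cv2.imwrite('pics/wrist3.png',rgb[...,::-1])
E
```

```text
time_s: 5.25
tool_pos: [0.5844, 0.2621, 0.116]
orientation: [[-0.414, 0.878, 0.24], [0.76, 0.478, -0.44], [-0.501, 0.0, -0.866]]
wrist_force: [-0.2, -0.2, -1.7]
opening: 0.0618
grasp_force: 25.0
```

View pics/wrist3.png

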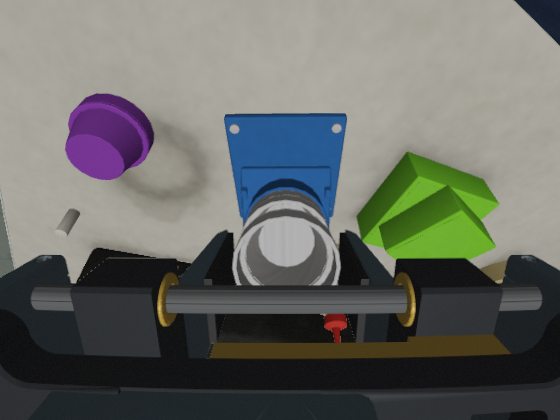

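The gripped cup is at (287,258), with its taper and a lower cup at about (287,205) starting to separate. The force is roughly one cup's weight, so I'll keep drawing along the axis.

```bash
python3 -m handwheel '[[[0,0,-0.02],[0,0,0],0.55],[[0,0,-0.04],[0,0,0],0.55],[[0,0,-0.06],[0,0,0],0.55],[[0,0,-0.09],[0,0,0],0.55],[[0,0,-0.13],[0,0,0],0.55],[[0,0,-0.18],[0,0,0],0.55],[[0,0,-0.24],[0,0,0],0.55],[[0,0,-0.3],[0,0,0],0.55],[[0,0,-0.36],[0,0,0],0.55],[[0,0,-0.4],[0,0,0],0.55]]'
python3 - <<'E'
from go import *
rgb,d,K,D,T=grab('side');P=cloud(d,K,D,T)
r=rgb.astype(int);g=(r.max(-1)-r.min(-1))<22
C=RIM+RS@np.array([.0013,-.0012,0]);v=P-C;t=v@A;rad=np.linalg.norm(v-t[...,None]*A,axis=-1)
print(np.histogram(t[(rad<.036)&g],np.arange(-.05,.12,.008)))
rgb,d,K,D,T=grab('wrist');P=cloud(d,K,D,T);v=P-C;t=v@A;rad=np.linalg.norm(v-t[...,None]*A,axis=-1)
print(np.histogram(t[(rad<.036)],np.arange(-.05,.12,.004)))
go([.42,.15,.2],RD)
E
```

```text
time_s: 6.13
tool_pos: [0.5652, 0.2983, 0.1869]
orientation: [[-0.414, 0.878, 0.241], [0.761, 0.479, -0.438], [-0.5, 0.002, -0.866]]
wrist_force: [0.9, -0.1, -1.4]
opening: 0.0617
grasp_force: 25.0
(array([ 95, 157, 200, 201,  26,   0,   0,   0,   0,   0,   0,   0,   0,
        96,  74,  54,  65,  94, 129,  38,  39]), array([-0.05 , -0.042, -0.034, -0.026, -0.018, -0.01 , -0.002,  0.006,
        0.014,  0.022,  0.03 ,  0.038,  0.046,  0.054,  0.062,  0.07 ,
        0.078,  0.086,  0.094,  0.102,  0.11 ,  0.118]))
(array([ 236,   88,  101,  101,  129,  245,   53,   52,  312,    1,    0,
          0,    0,    0,    0,    0,    0,    0,    0,    0,    0,    0,
          0,    0,    0,    0,    0,  127, 2148,  345,  367,  413,  450,
        359,  776,  413,  348,  447,  967,  125,  130,  125]), array([-0.05 , -0.046, -0.042, -0.038, -0.034, -0.03 , -0.026, -0.022,
       -0.018, -0.014, -0.01 , -0.006, -0.002,  0.002,  0.006,  0.01 ,
        0.014,  0.018,  0.022,  0.026,  0.03 ,  0.034,  0.038,  0.042,
        0.046,  0.05 ,  0.054,  0.058,  0.062,  0.066,  0.07 ,  0.074,
        0.078,  0.082,  0.086,  0.09 ,  0.094,  0.098,  0.102,  0.106,
        0.11 ,  0.114,  0.118]))
t 6.23 shift [-0.297, -0.994, 0.092] turn [0.69, 0.405, 2.564]
```

Two cups remain with their rim at -16 mm, and exactly one cup is in the gripper. Now moving towards the tray.

```bash
python3 -m handwheel '[[[-0.05,-0.15,0],[0.04,0.02,0.15],0.55],[[-0.1,-0.3,0],[0.08,0.05,0.3],0.55],[[-0.14,-0.45,0],[0.12,0.07,0.45],0.55],[[-0.18,-0.6,0.02],[0.16,0.09,0.59],0.55],[[-0.22,-0.75,0.03],[0.2,0.12,0.74],0.55],[[-0.27,-0.9,0.04],[0.24,0.14,0.89],0.55],[[-0.297,-0.994,0.05],[0.265,0.155,0.98],0.55],[[-0.297,-0.994,0.05],[0.265,0.155,0.98],0.55],[[-0.297,-0.994,0.05],[0.265,0.155,0.98],0.55],[[-0.297,-0.994,0.05],[0.265,0.155,0.98],0.55]]'
python3 -c "
from go import *
go([.41,-.02,.21],RD);print(env.observe()['joint_pos'])"
```

```text
time_s: 7.07
tool_pos: [0.4182, 0.1528, 0.206]
orientation: [[0.312, 0.95, 0.032], [0.892, -0.281, -0.355], [-0.328, 0.14, -0.934]]
wrist_force: [0.2, -0.4, -1.2]
opening: 0.0617
grasp_force: 25.0
t 7.07 shift [-0.79, 0.207, 0.287] turn [0.425, 0.254, 1.585]
[ 0.47808846  0.34659226  1.70509462 -0.35476728  1.25239451  0.92926607]
```

```bash
python3 -m handwheel '[[[-0.13,0.03,0.05],[0.04,0.02,0.15],0.55],[[-0.26,0.07,0.1],[0.08,0.05,0.3],0.55],[[-0.4,0.1,0.15],[0.12,0.07,0.45],0.55],[[-0.53,0.14,0.2],[0.16,0.09,0.59],0.55],[[-0.66,0.18,0.24],[0.2,0.12,0.74],0.55],[[-0.79,0.207,0.287],[0.24,0.14,0.89],0.55],[[-0.79,0.207,0.287],[0.265,0.159,0.99],0.55],[[-0.79,0.207,0.287],[0.265,0.159,0.99],0.55],[[-0.79,0.207,0.287],[0.265,0.159,0.99],0.55],[[-0.79,0.207,0.287],[0.265,0.159,0.99],0.55]]'
python3 -c "
from go import *
go([.40,-.17,.21],RD);print(env.observe()['joint_pos'])"
```

```text
time_s: 7.9
tool_pos: [0.4097, -0.0196, 0.2098]
orientation: [[0.889, 0.457, -0.043], [0.447, -0.884, -0.139], [-0.102, 0.104, -0.989]]
wrist_force: [0.2, 0.3, -1.2]
opening: 0.0615
grasp_force: 25.0
t 7.9 shift [-0.38, 0.642, 0.105] turn [0.161, 0.096, 0.599]
[-0.07156628  0.22468476  1.81779228 -0.15644868  1.1374537   1.09623937]
```

```bash
python3 -m handwheel '[[[-0.07,0.12,0.02],[0.03,0.02,0.12],0.55],[[-0.14,0.24,0.04],[0.06,0.04,0.24],0.55],[[-0.21,0.36,0.06],[0.09,0.06,0.36],0.55],[[-0.28,0.48,0.08],[0.12,0.08,0.48],0.55],[[-0.35,0.6,0.1],[0.161,0.096,0.599],0.55],[[-0.38,0.642,0.105],[0.161,0.096,0.599],0.55],[[-0.38,0.642,0.105],[0.161,0.096,0.599],0.55],[[-0.38,0.642,0.105],[0.161,0.096,0.599],0.55],[[-0.38,0.642,0.105],[0.161,0.096,0.599],0.55],[[-0.38,0.642,0.105],[0.161,0.096,0.599],0.55]]'
python3 - <<'E'
from go import *
go([.40,-.17,.21],RD)
rgb,d,K,D,T=grab('wrist');cv2.imwrite('pics/wrist4.png',rgb[...,::-1]);np.savez('wrist4.npz',rgb=rgb,d=d,K=K,D=D,T=T)
P=cloud(d,K,D,T)
for lo,hi in((.018,.027),(.0005,.03)):
    m=(P[...,2]>lo)&(P[...,2]<hi)&(P[...,0]>.34)&(P[...,0]<.52)&(P[...,1]<-.15)&(P[...,1]>-.37)
    m=cv2.morphologyEx(m.astype('uint8'),cv2.MORPH_OPEN,np.ones((2,2)))>0
    print(m.sum(),cv2.minAreaRect(P[m][:,:2].astype('f4')*1000))
# held cup: points around the tool axis
s=env.observe();q=(P-s['tool_pos'])@np.array(s['orientation']);m=(np.hypot(q[...,0],q[...,1])<.036)&(q[...,2]<.05)&(q[...,2]>-.05)
print(np.histogram(q[m][:,2],np.arange(-.03,.05,.004)))
E
```

```text
time_s: 8.73
tool_pos: [0.399, -0.1691, 0.2101]
orientation: [[1.0, -0.001, 0.0], [-0.001, -1.0, 0.001], [0.0, -0.001, -1.0]]
wrist_force: [-0.7, 0.5, -1.1]
opening: 0.0618
grasp_force: 25.0
t 8.73 shift [0.005, 0.004, 0.0] turn [-0.001, -0.0, -0.001]
692 ((415.7310485839844, -270.5823974609375), (81.43355560302734, 120.77937316894531), 2.3720221519470215)
6322 ((nan, nan), (0.0, 0.0), 0.0)
(array([ 127,  146,  145,  141,  550,  807,  369,  322,  850,  360,  414,
        436,  381,  340, 1453,  925,    0,    0,    0]), array([-0.03 , -0.026, -0.022, -0.018, -0.014, -0.01 , -0.006, -0.002,
        0.002,  0.006,  0.01 ,  0.014,  0.018,  0.022,  0.026,  0.03 ,
        0.034,  0.038,  0.042,  0.046]))
```

View pics/wrist4.png

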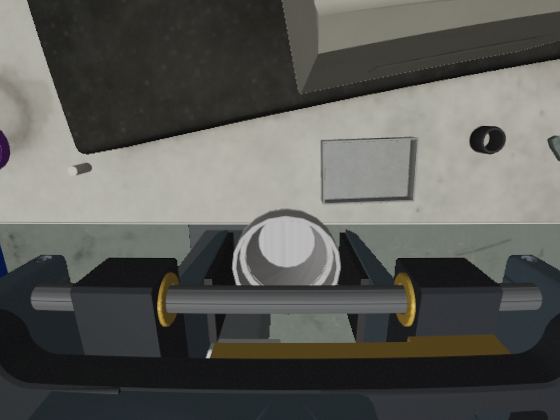

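Wrist view: the tray's outer corners are near (321,140), (415,138), (413,200) and (322,202), the loupe is at (487,140), the pin at (80,169), and the held cup is at (287,255).

```bash
python3 - <<'E'
from go import *
z=np.load('wrist4.npz');K,D,T=z['K'],z['D'],z['T'];P=cloud(z['d'],K,D,T)
w=ray([(321,140),(415,138),(413,200),(322,202)],.022,K,D,T);print(w.round(4),w.mean(0))
print(P[160:190:10,340:400:20].round(4).reshape(-1,3))
m=(P[...,2]>.019)&(P[...,2]<.025)&(P[...,0]>.36)&(P[...,0]<.48)&(P[...,1]<-.19)&(P[...,1]>-.35);q=P[m]
print(np.percentile(q,[1,3,97,99],axis=0))
print('pin',[P[v,u].round(3) for u,v in((72,170),(75,170),(80,169),(86,168))], 'plinth', P[100,330],P[85,400])
# held cup floor and bottom tilt: cup inside-floor normal
s=env.observe();q=(P-s['tool_pos'])@np.array(s['orientation']);f=q[(np.hypot(q[...,0],q[...,1])<.017)&(q[...,2]>.02)&(q[...,2]<.04)]
c=f.mean(0);n=np.linalg.svd(f-c)[2][2];print('floor',c,n)
go([w.mean(0)[0],w.mean(0)[1],.10],RD)
E
```

```text
[[ 0.4554 -0.2071  0.022 ]
 [ 0.4582 -0.3143  0.022 ]
 [ 0.3854 -0.3197  0.022 ]
 [ 0.383  -0.2104  0.022 ]] [ 0.42049165 -0.26287235  0.022     ]
[[ 0.4303 -0.2332  0.001 ]
 [ 0.4304 -0.2575  0.0017]
 [ 0.4306 -0.2818  0.0023]
 [ 0.4182 -0.2336  0.0018]
 [ 0.4183 -0.258   0.0027]
 [ 0.4184 -0.2827  0.0026]
 [ 0.4058 -0.2342  0.0019]
 [ 0.4058 -0.259   0.0018]
 [ 0.406  -0.2837  0.0027]]
[[ 0.3813977  -0.31985487  0.01910984]
 [ 0.38167296 -0.31937023  0.01929399]
 [ 0.45806522 -0.2089269   0.02342427]
 [ 0.45820461 -0.20849289  0.02391097]]
pin [array([0.424, 0.081, 0.03 ]), array([0.424, 0.077, 0.03 ]), array([0.424, 0.076, 0.022]), array([0.423, 0.076, 0.01 ])] plinth [ 0.49494608 -0.20775399  0.08197788] [ 0.50798684 -0.26928386  0.08730909]
floor [-9.62510328e-04 -5.49403149e-05  2.99096255e-02] [-0.00407975 -0.00805993 -0.9999592 ]
t 8.78 shift [0.107, 0.468, 0.55] turn [-0.001, -0.001, -0.001]
```

```bash
python3 -m handwheel '[[[0.04,0.15,0.05],[0,0,0],0.55],[[0.08,0.3,0.1],[0,0,0],0.55],[[0.107,0.42,0.2],[0,0,0],0.55],[[0.107,0.473,0.3],[0,0,0],0.55],[[0.107,0.473,0.42],[0,0,0],0.55],[[0.107,0.473,0.54],[0,0,0],0.55],[[0.107,0.473,0.65],[0,0,0],0.55],[[0.107,0.473,0.74],[0,0,0],0.55],[[0.107,0.473,0.8],[0,0,0],0.55],[[0.107,0.473,0.8],[0,0,0],0.55]]'
python3 - <<'E'
from go import *
go([.4205,-.264,.034],RD)
rgb,d,K,D,T=grab('side');P=cloud(d,K,D,T);m=(P[...,0]>.38)&(P[...,0]<.46)&(P[...,1]>-.32)&(P[...,1]<-.2)&(P[...,2]<.03)&(P[...,2]>.018);q=P[m];print(len(q),np.percentile(q,[2,98],axis=0).round(4))
E
```

```text
time_s: 9.62
tool_pos: [0.4193, -0.2635, 0.0481]
orientation: [[1.0, -0.002, -0.002], [-0.002, -1.0, 0.003], [-0.002, -0.003, -1.0]]
wrist_force: [0.3, 0.7, -1.0]
opening: 0.0618
grasp_force: 25.0
t 9.62 shift [0.006, 0.003, 0.071] turn [-0.004, 0.003, -0.003]
77 [[ 0.3852 -0.3152  0.0181]
 [ 0.4443 -0.2105  0.0296]]
```

```bash
python3 -m handwheel '[[[0.003,0.003,0.02],[-0.004,0.003,0],0.55],[[0.006,0.003,0.04],[-0.004,0.003,0],0.55],[[0.006,0.003,0.05],[-0.004,0.003,0],0.55],[[0.006,0.003,0.055],[-0.004,0.003,0],0.55],[[0.006,0.003,0.06],[-0.004,0.003,0],0.55],[[0.006,0.003,0.065],[-0.004,0.003,0],0.55],[[0.006,0.003,0.068],[-0.004,0.003,0],0.55],[[0.006,0.003,0.07],[-0.004,0.003,0],0.55],[[0.006,0.003,0.07],[-0.004,0.003,0],0.55],[[0.006,0.003,0.07],[-0.004,0.003,0],0.55]]'
```

```text
time_s: 10.5
tool_pos: [0.4212, -0.2658, 0.0361]
orientation: [[1.0, -0.004, 0.003], [-0.004, -1.0, -0.002], [0.003, 0.002, -1.0]]
wrist_force: [-0.0, -0.3, -1.2]
opening: 0.0616
grasp_force: 25.0
```

```bash
python3 -m handwheel '[[[0,0,0.001],[0,0,0],0.55],[[0,0,0.002],[0,0,0],0.55],[[0,0,0.003],[0,0,0],0.55],[[0,0,0.004],[0,0,0],0.55],[[0,0,0.005],[0,0,0],0.55],[[0,0,0.006],[0,0,0],0.55],[[0,0,0.007],[0,0,0],0.55],[[0,0,0.008],[0,0,0],0.55],[[0,0,0.009],[0,0,0],0.55],[[0,0,0.01],[0,0,0],0.55]]'
```

```text
time_s: 11.33
tool_pos: [0.4212, -0.2658, 0.0341]
orientation: [[1.0, -0.004, 0.003], [-0.004, -1.0, -0.002], [0.003, 0.002, -1.0]]
wrist_force: [-0.1, -0.4, -1.9]
opening: 0.0618
grasp_force: 25.0
```

```bash
python3 -m handwheel '[[[0,0,0.001],[0,0,0],0.55],[[0,0,0.002],[0,0,0],0.55],[[0,0,0.003],[0,0,0],0.55],[[0,0,0.004],[0,0,0],0.55],[[0,0,0.005],[0,0,0],0.55],[[0,0,0.006],[0,0,0],0.55],[[0,0,0.007],[0,0,0],0.55],[[0,0,0.008],[0,0,0],0.55],[[0,0,0.009],[0,0,0],0.55],[[0,0,0.01],[0,0,0],0.55]]'
```

```text
time_s: 12.17
tool_pos: [0.4215, -0.266, 0.0332]
orientation: [[1.0, -0.004, 0.004], [-0.004, -1.0, -0.003], [0.004, 0.003, -1.0]]
wrist_force: [-4.1, 2.7, 30.4]
opening: 0.0618
grasp_force: 25.0
```

```bash
python3 -m handwheel '[[[0,0,-0.003],[0,0,0],0.55],[[0,0,-0.004],[0,0,0],0.55],[[0,0,-0.004],[0,0,0],0.55],[[0,0,-0.004],[0,0,0],0.64],[[0,0,-0.004],[0,0,0],0.7],[[0,0,-0.004],[0,0,0],0.78],[[0,0,-0.004],[0,0,0],0.85],[[0,0,-0.004],[0,0,0],0.9],[[0,0,-0.004],[0,0,0],0.9],[[0,0,-0.004],[0,0,0],0.9]]'
python3 -m handwheel '[[[0,0,-0.05],[0,0,0],0.9],[[0,0,-0.1],[0,0,0],0.9],[[0,0,-0.2],[0,0,0],0.9],[[0,0,-0.3],[0,0,0],0.9],[[-0.1,0,-0.45],[0,0,0],0.9],[[-0.25,0,-0.6],[0,0,0],0.9],[[-0.25,0,-0.7],[0,0,0],0.9],[[-0.25,0,-0.7],[0,0,0],0.9],[[-0.25,0,-0.7],[0,0,0],0.9],[[-0.25,0,-0.7],[0,0,0],0.9]]'
python3 - <<'E'
from go import *
rgb,d,K,D,T=grab('wrist');cv2.imwrite('pics/wrist5.png',rgb[...,::-1]);np.savez('wrist5.npz',rgb=rgb,d=d,K=K,D=D,T=T)
P=cloud(d,K,D,T)
m=(P[...,2]>.038)&(P[...,2]<.052)&(P[...,0]>.36)&(P[...,0]<.48)&(P[...,1]<-.19)&(P[...,1]>-.34);q=P[m]
print(m.sum(),cv2.minEnclosingCircle(q[:,:2].astype('f4')*1000),np.linalg.svd(q-q.mean(0))[2][2],q.mean(0))
go([.425,.078,.12],RD);go([.425,.078,.12],frame([0,0,-1],az(-30)));print(env.observe()['joint_pos'])
E
```

```text
time_s: 13.0
tool_pos: [0.4212, -0.2658, 0.0329]
orientation: [[1.0, -0.004, 0.003], [-0.004, -1.0, -0.002], [0.003, 0.002, -1.0]]
wrist_force: [0.2, -0.3, -0.3]
opening: 0.0817
grasp_force: 0.0
time_s: 13.83
tool_pos: [0.3709, -0.2653, 0.1731]
orientation: [[1.0, -0.004, 0.004], [-0.004, -1.0, -0.003], [0.004, 0.003, -1.0]]
wrist_force: [-0.6, -0.3, -1.1]
opening: 0.082
grasp_force: 0.0
577 ((418.97705078125, -264.77874755859375), 30.578750610351562) [-0.02130476 -0.00195863  0.99977111] [ 0.41791987 -0.26455899  0.04329556]
t 13.88 shift [0.263, -1.717, 0.26] turn [0.003, -0.004, -0.005]
t 13.88 shift [0.263, -1.717, 0.26] turn [0.004, -0.002, -1.339]
[-7.52141437e-01  3.10766431e-01  1.80334581e+00  5.60397295e-04
  1.02405314e+00  8.22494208e-01]
```

View pics/wrist5.png

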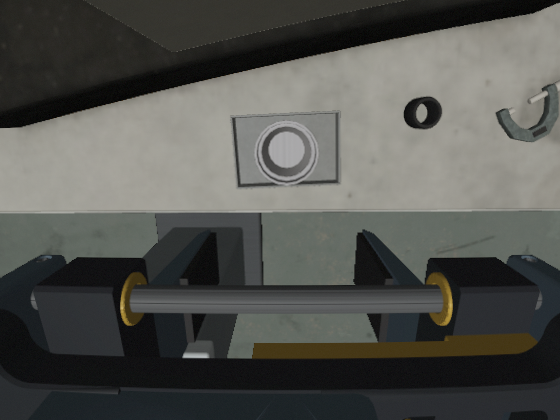

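The cup stands upright in the tray at pixel (287,152). Its rim is level and its centre is at about (0.419,-0.265). Next I'll check pin clearance against the plinth.

```bash
python3 - <<'E'
from go import *
for n in('wrist4','wrist1','side0'):
    z=np.load(n+'.npz');P=cloud(z['d'],z['K'],z['D'],z['T'])
    m=(abs(P[...,2]-.091)<.005)&(P[...,0]>.4)&(P[...,0]<.62)&(P[...,1]<.12)&(P[...,1]>-.15)&(z['rgb'].max(-1)<60)
    q=P[m];print(n,len(q))
    for x in np.arange(.42,.62,.02):
        k=q[(abs(q[:,0]-x)<.006)]
        if len(k): print(round(x,2),k[:,1].min().round(3),k[:,1].max().round(3))
# pin
z=np.load('wrist4.npz');P=cloud(z['d'],z['K'],z['D'],z['T']);m=(P[...,2]>.026)&(P[...,2]<.036)&(np.hypot(P[...,0]-.425,P[...,1]-.08)<.015);print('pin w4',P[m].mean(0),m.sum())
z=np.load('side0.npz');P=cloud(z['d'],z['K'],z['D'],z['T']);m=(P[...,2]>.006)&(P[...,2]<.036)&(np.hypot(P[...,0]-.425,P[...,1]-.08)<.015);print('pin side',P[m].mean(0),m.sum())
s=env.observe()
for a in(-90,-140): go([.40,.078,.17],frame([0,0,-1],az(a)))
E
```

```text
wrist4 29009
0.46 -0.06 0.032
0.48 -0.15 0.037
0.5 -0.15 0.041
0.52 -0.15 0.045
0.54 -0.15 0.05
0.56 -0.149 0.054
0.58 -0.149 0.057
wrist1 819
0.48 -0.013 0.04
0.5 0.033 0.044
0.58 0.042 0.062
0.6 -0.146 0.065
side0 1852
0.46 -0.02 0.032
0.48 -0.117 0.038
0.5 -0.148 0.044
0.52 -0.15 0.044
0.54 -0.148 0.049
0.56 -0.15 0.054
0.58 -0.149 0.059
0.6 -0.15 0.062
pin w4 [0.42365751 0.08108026 0.02903272] 86
pin side [0.426782   0.08348989 0.019213  ] 50
t 13.88 shift [0.139, -1.716, 0.01] turn [0.003, -0.004, -0.005]
t 13.88 shift [0.139, -1.716, 0.01] turn [0.001, -0.004, 1.106]
```

```bash
python3 -m handwheel '[[[0,-0.15,0],[0,0,0],0.5],[[0,-0.3,0],[0,0,0],0.5],[[0,-0.45,0],[0,0,0.1],0.5],[[0,-0.6,0],[0,0,0.25],0.45],[[0,-0.75,0],[0,0,0.4],0.4],[[0.02,-0.9,0],[0,0,0.55],0.4],[[0.05,-1,0],[0,0,0.7],0.4],[[0.05,-1,0],[0,0,0.85],0.4],[[0.05,-1,0],[0,0,1],0.4],[[0.05,-1,0],[0,0,1],0.4]]'
python3 -c "
from go import *
go([.42,.08,.13],frame([0,0,-1],az(-140)));print(env.observe()['joint_pos'])"
```

```text
time_s: 14.72
tool_pos: [0.3814, -0.0645, 0.1716]
orientation: [[0.7, -0.714, 0.001], [-0.714, -0.7, -0.002], [0.002, 0.0, -1.0]]
wrist_force: [-0.1, 0.9, -0.7]
opening: 0.0369
grasp_force: 0.0
t 14.72 shift [-0.381, -0.644, 0.207] turn [0.0, -0.003, 0.099]
[-3.21114728e-01  2.21540001e-01  1.94993066e+00 -1.46841821e-03
  9.68143657e-01  2.04522163e+00]
```

```bash
python3 -m handwheel '[[[-0.08,-0.13,0],[0,0,0.02],0.4],[[-0.15,-0.26,0],[0,0,0.04],0.4],[[-0.23,-0.39,0],[0,0,0.06],0.4],[[-0.31,-0.52,0],[0,0,0.08],0.4],[[-0.381,-0.644,0.05],[0,0,0.099],0.4],[[-0.381,-0.644,0.13],[0,0,0.099],0.4],[[-0.381,-0.644,0.207],[0,0,0.099],0.4],[[-0.381,-0.644,0.207],[0,0,0.099],0.4],[[-0.381,-0.644,0.207],[0,0,0.099],0.4],[[-0.381,-0.644,0.207],[0,0,0.099],0.4]]'
python3 - <<'E'
from go import *
rgb,d,K,D,T=grab('wrist');cv2.imwrite('pics/wrist6.png',rgb[...,::-1]);P=cloud(d,K,D,T)
m=(P[...,2]>.005)&(P[...,2]<.038)&(np.hypot(P[...,0]-.425,P[...,1]-.081)<.02);q=P[m];print(m.sum(),q[:,2].max())
t=q[q[:,2]>.027];c,r=cv2.minEnclosingCircle(t[:,:2].astype('f4')*1000);print('pin',c,r,len(t),cv2.minEnclosingCircle(q[:,:2].astype('f4')*1000))
go([c[0]/1000,c[1]/1000,.016],frame([0,0,-1],az(-140)))
E
```

```text
time_s: 15.55
tool_pos: [0.4197, 0.0791, 0.131]
orientation: [[0.648, -0.762, 0.003], [-0.762, -0.648, -0.002], [0.004, -0.001, -1.0]]
wrist_force: [-0.1, 0.3, -0.7]
opening: 0.0366
grasp_force: 0.0
201 0.03136810127713047
pin (423.21051025390625, 81.14237213134766) 6.1052751541137695 136 ((423.18841552734375, 81.02623748779297), 6.1834187507629395)
t 15.6 shift [0.0, -0.018, 0.576] turn [-0.002, -0.005, 0.007]
```

View pics/wrist6.png

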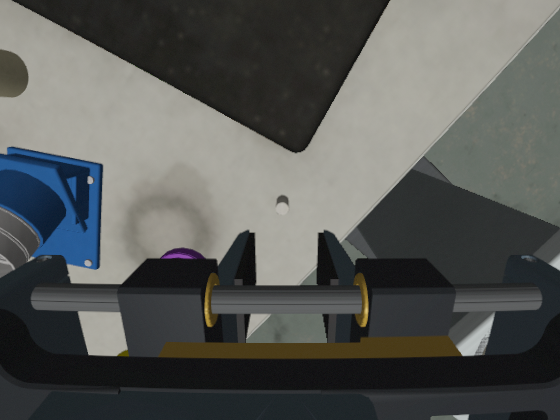

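The pin is at pixel (282,203), in line between the fingers, and the plinth corner is at (300,150), clear. I'll descend over it.

```bash
python3 -m handwheel '[[[0,-0.018,0.1],[0,-0.005,0.007],0.4],[[0,-0.018,0.2],[0,-0.005,0.007],0.4],[[0,-0.018,0.3],[0,-0.005,0.007],0.4],[[0,-0.018,0.4],[0,-0.005,0.007],0.4],[[0,-0.018,0.48],[0,-0.005,0.007],0.4],[[0,-0.018,0.54],[0,-0.005,0.007],0.4],[[0,-0.018,0.57],[0,-0.005,0.007],0.4],[[0,-0.018,0.57],[0,-0.005,0.007],0.4],[[0,-0.018,0.57],[0,-0.005,0.007],0.4],[[0,-0.018,0.57],[0,-0.005,0.007],0.4]]'
python3 -m handwheel '[[[0,0,0],[0,0,0],0.3],[[0,0,0],[0,0,0],0.25],[[0,0,0],[0,0,0],0.2],[[0,0,0],[0,0,0],0.1],[[0,0,0],[0,0,0],0.05],[[0,0,0],[0,0,0],0.05],[[0,0,0],[0,0,0],0.05],[[0,0,0],[0,0,0],0.05],[[0,0,0],[0,0,0],0.05],[[0,0,0],[0,0,0],0.05]]' 20
```

```text
time_s: 16.43
tool_pos: [0.4233, 0.0814, 0.0175]
orientation: [[0.643, -0.766, 0.002], [-0.766, -0.643, 0.001], [0.001, -0.002, -1.0]]
wrist_force: [0.4, -0.5, 0.1]
opening: 0.0367
grasp_force: 0.0
time_s: 17.27
tool_pos: [0.4228, 0.0815, 0.0169]
orientation: [[0.643, -0.766, 0.001], [-0.766, -0.643, 0.001], [0.0, -0.001, -1.0]]
wrist_force: [0.5, -0.4, 6.8]
opening: 0.011
grasp_force: 20.0
```

```bash
python3 -m handwheel '[[[0,0,-0.08],[0,0,0],0.05],[[0,0,-0.18],[0,0,0],0.05],[[0,0,-0.3],[0,0,0],0.05],[[0,0,-0.45],[0,0,0],0.05],[[0,0,-0.6],[0,0,0],0.05],[[0.05,0.1,-0.7],[0,0,0],0.05],[[0.15,0.22,-0.75],[0,0,0],0.05],[[0.3,0.4,-0.75],[0,0,-0.1],0.05],[[0.4,0.55,-0.75],[0,0,-0.25],0.05],[[0.48,0.7,-0.75],[0,0,-0.4],0.05]]'
python3 -c "
from go import *
s=env.observe();print(s['opening'],s['grasp_force'])
go([.41,-.2,.15],RD)"
```

```text
time_s: 18.1
tool_pos: [0.3818, -0.0718, 0.1669]
orientation: [[0.822, -0.569, 0.002], [-0.569, -0.822, 0.0], [0.001, -0.001, -1.0]]
wrist_force: [0.2, 0.2, 0.1]
opening: 0.0109
grasp_force: 20.0
0.010863170400643872 20.001364946365356
t 18.1 shift [0.481, 0.447, 0.085] turn [-0.001, -0.002, -0.77]
```

```bash
python3 -m handwheel '[[[0.1,0.09,0],[0,0,-0.1],0.05],[[0.2,0.18,0],[0,0,-0.2],0.05],[[0.3,0.27,0],[0,0,-0.32],0.05],[[0.4,0.36,0],[0,0,-0.45],0.05],[[0.481,0.447,0],[0,0,-0.6],0.05],[[0.481,0.447,0],[0,0,-0.77],0.05],[[0.481,0.447,0.04],[0,0,-0.77],0.05],[[0.481,0.447,0.085],[0,0,-0.77],0.05],[[0.481,0.447,0.085],[0,0,-0.77],0.05],[[0.481,0.447,0.085],[0,0,-0.77],0.05]]'
python3 - <<'E'
from go import *
rgb,d,K,D,T=grab('wrist');cv2.imwrite('pics/wrist7.png',rgb[...,::-1]);P=cloud(d,K,D,T)
m=(P[...,2]>.037)&(P[...,2]<.05)&(P[...,0]>.36)&(P[...,0]<.48)&(P[...,1]<-.22)&(P[...,1]>-.31);q=P[m]
c,r=cv2.minEnclosingCircle(q[:,:2].astype('f4')*1000);print(c,r,q[:,2].mean())
s=env.observe();print(s['opening'],s['grasp_force'])
w=(P-s['tool_pos'])@np.array(s['orientation']);k=w[(np.hypot(w[...,0],w[...,1])<.03)&(w[...,2]>.001)&(w[...,2]<.06)];print('pin',len(k),k.mean(0) if len(k) else'',k.max(0) if len(k) else '')
go([c[0]/1000,c[1]/1000,.065],RD)
E
```

```text
time_s: 18.93
tool_pos: [0.409, -0.1975, 0.1487]
orientation: [[1.0, -0.007, -0.001], [-0.007, -1.0, 0.002], [-0.001, -0.002, -1.0]]
wrist_force: [-0.2, -0.2, -1.0]
opening: 0.0107
grasp_force: 20.0
(419.10015869140625, -264.2425231933594) 31.360240936279297 0.0425277871816674
0.01111206199234385 20.000141859054565
pin 178 [ 0.00574881 -0.00171603  0.00864325] [0.01639586 0.00864289 0.01762871]
t 18.98 shift [0.051, 0.333, 0.42] turn [-0.002, 0.001, -0.008]
```

View pics/wrist7.png

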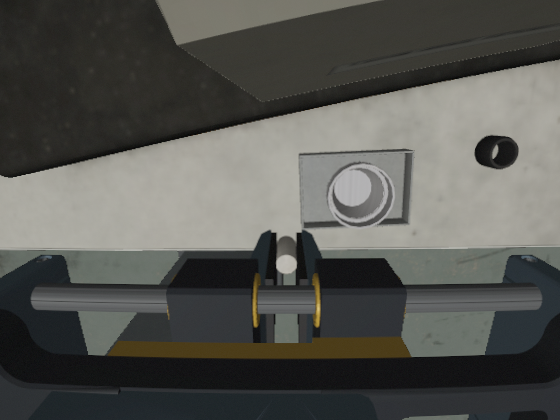

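The pin is held upright at pixel (287,255), and the cup is at (361,193), still upright in the tray. Now inserting the pin.

```bash
python3 -m handwheel '[[[0.02,0.12,0],[0,0,0],0.05],[[0.04,0.24,0.02],[0,0,0],0.05],[[0.051,0.333,0.1],[0,0,-0.008],0.05],[[0.051,0.333,0.18],[0,0,-0.008],0.05],[[0.051,0.333,0.26],[0,0,-0.008],0.05],[[0.051,0.333,0.34],[0,0,-0.008],0.05],[[0.051,0.333,0.42],[0,0,-0.008],0.05],[[0.051,0.333,0.48],[0,0,-0.008],0.05],[[0.051,0.333,0.52],[0,0,-0.008],0.05],[[0.051,0.333,0.54],[0,0,-0.008],0.05]]'
```

```text
time_s: 19.82
tool_pos: [0.4195, -0.2647, 0.0408]
orientation: [[1.0, 0.001, -0.0], [0.001, -1.0, 0.001], [-0.0, -0.001, -1.0]]
wrist_force: [-0.3, 0.3, -0.3]
opening: 0.0107
grasp_force: 20.0
```

```bash
python3 -m handwheel '[[[0,0,0.01],[0,0,0],0.05],[[0,0,0.02],[0,0,0],0.05],[[0,0,0.02],[0,0,0],0.16],[[0,0,0.02],[0,0,0],0.16],[[0,0,0.02],[0,0,0],0.16],[[0,0,0.02],[0,0,0],0.16],[[0,0,0.02],[0,0,0],0.16],[[0,0,0.02],[0,0,0],0.16],[[0,0,0],[0,0,0],0.16],[[0,0,-0.03],[0,0,0],0.16]]'
python3 -m handwheel '[[[0,0,-0.05],[0,0,0],0.16],[[0,0,-0.1],[0,0,0],0.16],[[0,0,-0.2],[0,0,0],0.16],[[0,0,-0.3],[0,0,0],0.2],[[0,0,-0.4],[0,0,0],0.3],[[-0.1,0,-0.5],[0,0,0],0.4],[[-0.25,0,-0.6],[0,0,0],0.4],[[-0.25,0,-0.6],[0,0,0],0.4],[[-0.25,0,-0.6],[0,0,0],0.4],[[-0.25,0,-0.6],[0,0,0],0.4]]'
python3 - <<'E'
from go import *
rgb,d,K,D,T=grab('wrist');P=cloud(d,K,D,T)
cv2.imwrite('pics/wrist8.png',rgb[...,::-1])
m=(np.hypot(P[...,0]-.4195,P[...,1]+.2645)<.022);print(np.histogram(P[m][:,2],np.arange(0,.05,.004)))
E
```

```text
time_s: 20.65
tool_pos: [0.4194, -0.2649, 0.0475]
orientation: [[1.0, 0.001, -0.0], [0.001, -1.0, 0.001], [-0.0, -0.001, -1.0]]
wrist_force: [-0.7, -0.9, 0.1]
opening: 0.0147
grasp_force: 0.0
time_s: 21.48
tool_pos: [0.3698, -0.2655, 0.1681]
orientation: [[1.0, 0.001, 0.002], [0.001, -1.0, -0.0], [0.002, 0.0, -1.0]]
wrist_force: [0.8, -0.3, -0.6]
opening: 0.0361
grasp_force: 0.0
(array([500, 484, 139, 144,  71,   6,   3,   5, 111,   1,   0,   0]), array([0.   , 0.004, 0.008, 0.012, 0.016, 0.02 , 0.024, 0.028, 0.032,
       0.036, 0.04 , 0.044, 0.048]))
```

View pics/wrist8.png

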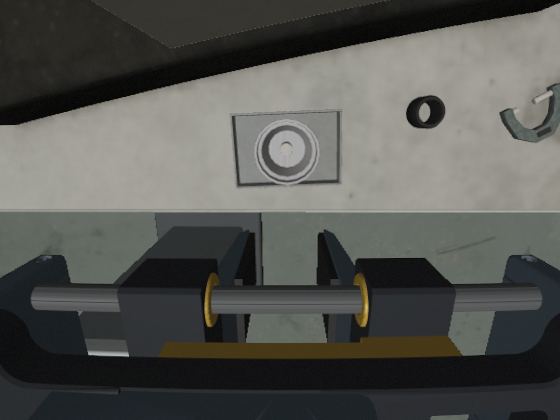

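The pin stands upright in the cup at pixel (287,149), with its top at 34 mm, which is right for a pin on the cup floor. The cup is upright in the tray and the gripper is clear of everything. Handing in.

```bash
python3 -c "
from rig import env
print(env.close_job())"
```

```text
the job is handed in; nothing more can be done
None
```

The top cup stands upright on the tray floor with the gauge pin upright inside it, the two cups beneath stayed nested in the holder when it was drawn off, the loupe, tape and oil bottle were not touched, and the job was handed in at about 21.5 s (no verdict was returned).

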